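# Close the biscuit canister with the lid from the peg rack

## Task

Close the open canister: lift the smaller of the two lids up and off its leaning peg, set it on the canister's mouth and press it down until it is fully home, level and flush on the rim. Set it down, do not drop it; leave the larger lid hanging on its peg and do not push the other things on the desk about.

Things in the scene. Friction and masses are not known exactly. Their poses are not given: they have to be found in the camera images.
- lid: smaller lid, loose, about 150 g: aluminium disc 84 mm wide, 10 thick; round wooden knob 32 wide, 34 tall; below, a round hollow white plug 62 wide, 34 long, its last 10 tapering to 55, bore 31 at the foot, 38 inside. Origin: centre of the plug's foot; z up through the knob: disc underside z = 34 mm, top 44, knob top 78. Starts on either peg, leaning 30 deg with it, plug over peg
- lid_seat (a point): centre of the small lid's disc underside (34 mm up the lid's z from its origin)
- lid_knob (a point): centre of the top of the small lid's knob (78 mm up the lid's z from its origin)
- big_lid: the larger lid, loose, on the other peg, not wanted: disc 112 mm across, plug 86 mm across (too wide for the canister), otherwise like the small lid, same knob, same heights
- rack: fixed rack: wooden base 120 x 250 x 16 mm, two steel pegs 124 mm apart along its y, leaning 30 degrees from vertical towards its -x. Each peg is 25 mm thick and stands 31 mm out of a flange 60 mm across on which the lid's foot rests. Origin: on the table under the midpoint of the two flange centres; z up
- peg_left (a point): centre of the flange top of the peg on the rack's +y side, 90 mm above the table; the peg runs from here 31 mm along (-0.5, 0, 0.866) in the rack's frame
- peg_right (a point): the same for the peg on the rack's -y side
- canister: fixed open round aluminium canister, 84 mm outside, 112 mm tall, wall 8 mm, mouth 68 mm across. Origin: centre of its base; z up
- canister_rim (a point): centre of the canister's mouth at the height of its metal rim, 112 mm above the table; the pressed-home lid has its disc underside here
- seal (a joint): the stiff grey seal ring in the canister's rim (inside 69 mm, outside 80 mm across): how far it has been pressed down, in m. At 0 it stands 6 mm above the rim, at 0.006 it is flush with it (stop at 0.0065). It needs about 8 N, and stays where it is left
- mug: white mug 76 mm across, 90 mm tall, just beyond the canister; bystander. Origin: centre of its base
- carton: drink carton 42 x 60 x 112 mm on the robot's side of the canister; bystander. Origin: centre of its base
- stapler: black stapler 36 x 130 x 42 mm on the robot's side of the rack; bystander. Origin: centre of its base
- mouse: black computer mouse about 85 x 60 x 34 mm; bystander. Origin: on the table under it
- pen_cup: dark cup with pens, 76 mm across, 150 mm tall, at the far side; bystander. Origin: centre of its base
- water_bottle: clear water bottle 64 mm across, 200 mm tall; bystander. Origin: centre of its base
Mind the look-alikes: they are no part of the job. What is shaped like the lid but purple or red is not meant. Leave any orange look-alike of the canister alone.

How it is judged:
By the outcome, as a careful person would: the job done as asked, in the order asked, and still so for the second after the job is handed in, with the robot touching nothing.
It also fails if it takes over 46 s, if anything falls off the work surface, if the arm or the gripper's body presses on something with over 40 N, if the wrist force passes 120 N, or if a joint passes its speed limit or range.

## Robot

A 6-joint arm with a two-finger parallel gripper is mounted at the origin on the work surface. World frame = base frame: x ahead of the robot, y to its left, z up, the work surface at z = 0. Lengths are in mm, angles in degrees, forces in N, time in s.
With the tool pointing down it reaches from about 350 to 850 mm from the base axis. Payload 8.1 kg.
Tool frame: the origin (TCP) lies midway between the tips of the shut fingers; the grasp point (between the pads) lies 19 mm behind it; z points along the fingers, y is the line along which they close (so a half turn about z gives the same grasp; the last joint's range is limited). The gripper opens to 85 mm and grips with 20 to 120 N. Pads are 22 mm wide; open, the fingers measure 114 mm over their backs; the gripper's body (76 mm by 85 mm) begins 54 mm behind the grasp point. The pads swing forward as they close: fully open they stand 13 mm farther back than shut.
Start: joints at [68.732, 7.471, 85.268, -0, 87.261, -4.893], TCP at [169.133, 575.673, 231.292] pointing down, gripper open.
Joint ranges: [-169.43, 169.43], [-51.17, 129.36], [1.28, 143.12], [-76.62, 256.62], [0, 156.53], [-152.29, 152.29]. Speed limits (degrees/s): [136.94, 136.94, 159.86, 180, 180, 180].

## Interface

Orientations are given as [roll, pitch, yaw] about the fixed x, y, z axes, in that order (R = Rz(yaw) Ry(pitch) Rx(roll)).
In Python, from bench import sense, snapshot, camera_params, hand_in, masks_of, pinpoint gives the robot as it stands.
- The arm moves only by the tool step_arm, never from a script. Its argument "targets" is a list of rows, each an object with "angular": the turn, a rotation vector about the tool's x, y, z scaled (see below), a list of three; "dp": the shift along the tool's x, y, z scaled (see below), a list of three; "fingers": the closure, from 0 (fully open) to 1 (shut). A call has exactly 8 rows; each row is the pose to reach, as a shift and turn from the pose commanded when the call began, along the tool's axes at that moment, turning the shorter way round; what a row does not reach only later rows make up. The controller multiplies each number of a shift by 0.2 m and each number of a turn by 180 degrees. A row lasts 1/8 s, in which the tool goes at most 62.5 mm and 10.7 degrees, less where a joint would pass 70% of its speed; a pose out of reach is approached as far as the arm can. A call with a number of a shift or a turn outside -1 to 1 is refused whole. A call with a gripper value outside its range is refused whole. The fingers move at their own pace and stop on an object; "newtons" is the grip in N (left out, the last holds). Time passes only in rows, so rows that repeat a pose let the fingers close, or fill a call up. It gives the time, the measured TCP pose, the force, the opening and the grip force at its end, in the units of the state.
- sense(): the state, without advancing time (a new reading comes with each control period).
- snapshot(name): name is "scene" or "top" or "wrist"; returns the picture (384x512x3 uint8, blue, green, red); there is no depth.
- camera_params(name): a dict with "vfov" (degrees; the focal length in pixels is half the picture's height over the tangent of half this angle, whatever the lens; pixels are square), "cx", "cy" (the principal point, pixels), "R" (3x3) and "t" (3): a world point X has camera coordinates R X + t. Camera axes: x right, y down, z forward; pixel columns grow to the right and rows downward; lengths in mm; the calibration is good to about 2 mm. A picture is of the moment at which its call begins: read the wrist's pose just before it. camera_params takes no time and is no camera call; for the wrist camera it gives the pose at the moment of the call.
- hand_in(): hands the job in; it is judged then, once.
Trained networks look in the newest picture that a camera, given by its name, has taken for a name from the list of things; names that differ only in an ending like _2 or _b are one class to them, and where a whole thing is asked for, a point or a joint stands for the part that bears it (a point fixed in the world has none). Each returns a list of dicts, best first, with "conf" (0 to 1); they miss things now and then, are a little off and sometimes report something else, mostly with a low value. They report only what shows in the picture. A call takes as long as a camera call. They do not tell look-alikes from the thing itself.
- masks_of(camera, label): "pixels" (384x512 bool, what is visible of it) and "at" ([column, row] in pixels, amid what is visible of it).
- pinpoint(camera, label): "at" ([column, row] in pixels: a listed point, or the origin of a listed thing).
The state is a dict: "time": time; "joint_pos": joint angles; "qd": joint speeds; "joint_efforts": joint torques, N m; "tool_pos": TCP position; "tcp_rot": TCP orientation; "ft_force": force on the tool from outside, world axes, zero at the start; "wrist_torque": the same for the moment, N m; "finger_gap": finger opening in mm; "grip_force": force on a finger pad.
Only numpy, scipy, OpenCV 4.12 (cv2) and the standard library are available. Lean on these libraries where they do the work, as an engineer would, in place of code of your own. Each camera call takes 0.05 s, during which the arm holds its last target. There are 200 camera calls.

## Working session

There is one attempt and no reset: what is moved stays moved. The work goes in short steps, Python scripts to look and compute and a tool call to move; the robot and the scene stay as the last step left them, time stands still between calls to the robot, and variables do not carry over. Pictures are saved under pics/ and viewed, at most 10 in all, crops included, and the job is handed in when it is done.

Besides the shell and the picture viewer there is one more tool, called as name(argument=value, ...), one argument or row to a line, values as JSON. step_arm: Moves the arm, as the interface text tells. Its arguments: {"type":"object","properties":{"targets":{"type":"array","items":{"type":"object","properties":{"angular":{"type":"array","items":{"type":"number","minimum":-1,"maximum":1}},"dp":{"type":"array","items":{"type":"number","minimum":-1,"maximum":1}},"fingers":{"type":"number"}}}},"newtons":{"type":"number"}},"required":["targets"]}

```bash
mkdir -p pics
cat > h.py <<'E'
import numpy as np, cv2
from bench import *
def cam(n):
    p=camera_params(n); f=192/np.tan(np.radians(p['vfov'])/2)
    return f,p['cx'],p['cy'],np.array(p['R']),np.array(p['t'])
def ray(n,uv,c=None):
    f,cx,cy,R,t=c or cam(n); d=R.T@np.array([(uv[0]-cx)/f,(uv[1]-cy)/f,1]); return -R.T@t,d/np.linalg.norm(d)
def atz(n,uv,z,c=None):
    o,d=ray(n,uv,c); return o+d*(z-o[2])/d[2]
def tri(rs):
    A=sum(np.eye(3)-np.outer(d,d) for o,d in rs); b=sum((np.eye(3)-np.outer(d,d))@o for o,d in rs)
    x=np.linalg.solve(A,b); return x,[round(float(np.linalg.norm(np.cross(x-o,d))),1) for o,d in rs]
def proj(n,X,c=None):
    f,cx,cy,R,t=c or cam(n); q=R@np.array(X)+t; return np.array([cx+f*q[0]/q[2],cy+f*q[1]/q[2]])
E
python3 - <<'E'
from h import *
np.set_printoptions(precision=1,suppress=True)
I=[snapshot(n) for n in("scene","top")]
cv2.imwrite('pics/s.png',cv2.resize(I[0],(800,600)));cv2.imwrite('pics/t.png',cv2.resize(I[1],(800,600)))
for l in['lid_seat','lid_knob','lid','big_lid','peg_left','peg_right','rack','canister_rim','canister','carton','mug','stapler']:
    r={}
    for n in("scene","top"):
        r[n]=pinpoint(n,l); print(l,n,[(np.array(k['at']),round(k['conf'],2)) for k in r[n][:3]])
    if r['scene'] and r['top']: print('   ',tri([ray(n,r[n][0]['at']) for n in r]))
print(sense()['time'])
E
```

```text
lid_seat scene [(array([296.5, 214.7]), 0.94), (array([348. , 220.2]), 0.58), (array([258.9, 181.4]), 0.58)]
lid_seat top [(array([253.9, 224.9]), 0.97), (array([205.5, 160.3]), 0.9), (array([156.6, 189. ]), 0.74)]
    (array([ 364.1,  127.6, -129. ]), [67.2, 67.2])
lid_knob scene [(array([304.7, 200.4]), 0.96), (array([351.1, 212.4]), 0.82), (array([257.8, 172.9]), 0.65)]
lid_knob top [(array([253.7, 226.4]), 0.94), (array([201.7, 167.1]), 0.66), (array([160., 186.]), 0.55)]
    (array([361.8, 139.6, -42. ]), [79.4, 79.4])
lid scene [(array([298.9, 223.3]), 0.97), (array([260.7, 189.5]), 0.93), (array([347.5, 227.8]), 0.65)]
lid top [(array([165. , 187.1]), 0.95), (array([206.4, 159.3]), 0.58), (array([206.6, 161.4]), 0.58)]
    (array([508.8, 279.5,  48.5]), [73.6, 73.6])
big_lid scene [(array([259.2, 211.3]), 0.58), (array([175.9, 194.3]), 0.57)]
big_lid top [(array([244.5, 171. ]), 0.65), (array([206.3, 161. ]), 0.59)]
    (array([541.9,  86.3,  83.5]), [3.7, 3.7])
peg_left scene [(array([297.2, 223.8]), 0.83)]
peg_left top [(array([208. , 159.9]), 0.85), (array([145.8, 130.3]), 
[... 821 characters left out ...]
[326. , 177.6]), 0.72), (array([246.9, 165.9]), 0.46)]
    (array([ 530.6, -181.1,    4.4]), [1.1, 1.1])
carton scene [(array([197.5, 192.3]), 0.9), (array([258.1, 211.8]), 0.63), (array([260.4, 211.3]), 0.52)]
carton top [(array([317.5, 206.2]), 0.65)]
    (array([ 435.2, -156.8,   12.7]), [4.7, 4.7])
mug scene [(array([169.9, 244.7]), 0.87)]
mug top [(array([330.2, 138.8]), 0.88), (array([324.8, 175.9]), 0.29), (array([319.2, 207.1]), 0.23)]
    (array([ 662.9, -193. ,    1. ]), [4.7, 4.7])
stapler scene [(array([300.2, 206.3]), 0.63)]
stapler top [(array([214.7, 207.3]), 0.76), (array([207.9, 159. ]), 0.62), (array([203.7, 159.7]), 0.21)]
    (array([425.9, 199.6,  -3.4]), [6.8, 6.8])
1.3
```

View pics/s.png

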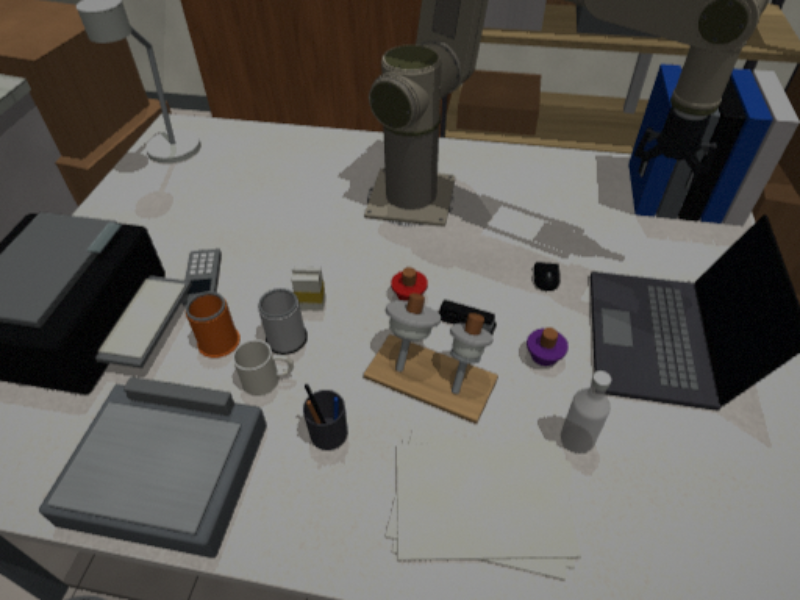

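View pics/t.png

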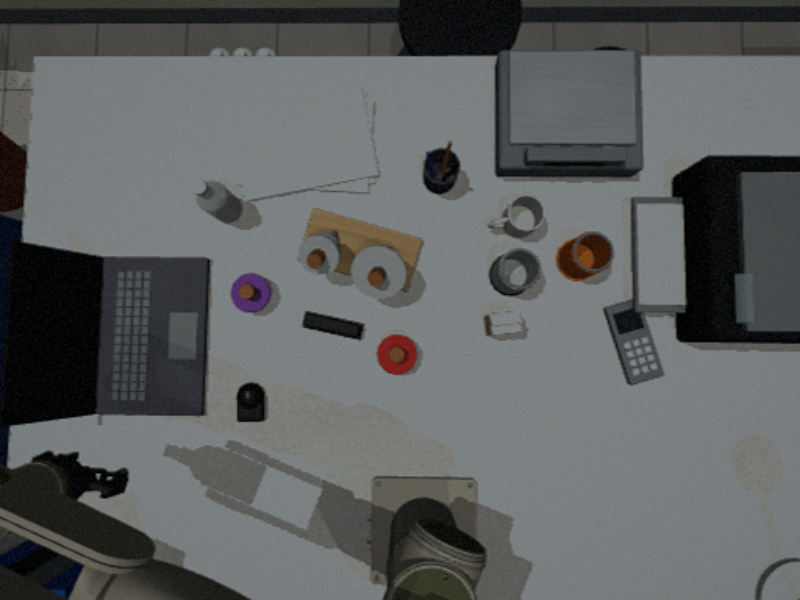

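The small lid is on the left peg: scene view about (470,340), top view about (318,258), in the 800 px images. The big lid is on the right peg, and the grey canister is at top view (515,270). Next I'll fit the rack yaw and the lid pose.

```bash
cat >> h.py <<'E'
def lookaxis(): pass
E
python3 - <<'E'
from h import *
from scipy.optimize import least_squares
np.set_printoptions(precision=2,suppress=True)
for l,s,t in[('seat',(296.5,214.7),(205.5,160.3)),('knob',(304.7,200.4),(201.7,167.1)),('origin',(298.9,223.3),(206.4,159.3))]:
    print(l,tri([ray('scene',s),ray('top',t)]))
for n in('scene','top'):
    snapshot(n); m=masks_of(n,'rack')[0]; print(m['conf'])
    I=m['pixels'].astype(np.uint8); v,u=np.nonzero(I)
    c=cam(n); P=np.array([atz(n,(a,b),16,c)[:2] for a,b in zip(u,v)],np.float32)
    print(n,cv2.minAreaRect(P))
    if n=='top':
        m=masks_of(n,'canister'); print([(k['at'],k['conf']) for k in m])
s=sense(); print(s['tool_pos'],s['tcp_rot'],s['ft_force'],s['finger_gap'],s['time'])
c=cam('wrist');print(c)
E
```

```text
seat (array([569.09, 205.5 , 124.89]), [4.4, 4.4])
knob (array([542.04, 217.92, 161.1 ]), [2.0, 2.0])
origin (array([576.4 , 211.37,  93.34]), [0.1, 0.1])
0.87
scene ((585.850830078125, 145.2924041748047), (253.36448669433594, 147.61587524414062), 74.22581481933594)
0.88
top ((588.5823364257812, 141.86997985839844), (250.3202667236328, 122.73606872558594), 74.15460205078125)
[([328.4, 175.7], 0.95), ([375.4, 161.2], 0.86)]
[169.12 575.68 231.29] [-180.     -0.    163.63] [-0.88  0.54 -0.55] 85.37050909667026 1.55
(np.float64(313.9817689334633), 248.07331592657178, 189.28377989045455, array([[ 0.28,  0.96, -0.  ],
       [ 0.91, -0.27,  0.31],
       [ 0.3 , -0.09, -0.95]]), array([-599.66,  -40.54,  381.23]))
```

step_arm(
  newtons=60,
  targets=[
    {"dp": [-0.25, -0.15, -0.1], "angular": [0, 0, 0], "fingers": 0},
    {"dp": [-0.5, -0.3, -0.1], "angular": [0, 0, 0], "fingers": 0},
    {"dp": [-0.75, -0.45, -0.1], "angular": [0, 0, 0], "fingers": 0},
    {"dp": [-1, -0.6, -0.1], "angular": [0, 0, 0], "fingers": 0},
    {"dp": [-1, -0.6, -0.1], "angular": [0, 0, 0], "fingers": 0},
    {"dp": [-1, -0.6, -0.1], "angular": [0, 0, 0], "fingers": 0},
    {"dp": [-1, -0.6, -0.1], "angular": [0, 0, 0], "fingers": 0},
    {"dp": [-1, -0.6, -0.1], "angular": [0, 0, 0], "fingers": 0},
  ],
)

```text
time: 2.55
tool_pos: [326.4, 405.0, 251.2]
tcp_rot: [-180.0, -0.0, 163.7]
ft_force: [0.4, -0.2, 1.3]
finger_gap: 85.6
grip_force: 0.0
```

step_arm(
  targets=[
    {"dp": [-0.25, -0.15, 0], "angular": [0, -0.05, 0], "fingers": 0},
    {"dp": [-0.5, -0.3, 0], "angular": [0, -0.1, 0], "fingers": 0},
    {"dp": [-0.75, -0.45, 0], "angular": [0, -0.14, 0], "fingers": 0},
    {"dp": [-1, -0.6, 0], "angular": [0, -0.167, 0], "fingers": 0},
    {"dp": [-1, -0.6, 0], "angular": [0, -0.167, 0], "fingers": 0},
    {"dp": [-1, -0.6, 0], "angular": [0, -0.167, 0], "fingers": 0},
    {"dp": [-1, -0.6, 0], "angular": [0, -0.167, 0], "fingers": 0},
    {"dp": [-1, -0.6, 0], "angular": [0, -0.167, 0], "fingers": 0},
  ],
)

```text
time: 3.55
tool_pos: [485.0, 233.6, 251.5]
tcp_rot: [180.0, 30.0, 163.7]
ft_force: [-0.3, -0.2, -0.0]
finger_gap: 85.4
grip_force: 0.0
```

```bash
cat >> h.py <<'E'
from scipy.spatial.transform import Rotation as Ro
YAW=np.radians(-15.8)
A=np.array([-.5*np.cos(YAW),-.5*np.sin(YAW),.866])
YR=np.array([-np.sin(YAW),np.cos(YAW),0])
def frame(z,y): 
    z=z/np.linalg.norm(z); x=np.cross(y,z); x/=np.linalg.norm(x); return np.column_stack([x,np.cross(z,x),z])
def go(p,Rt):
    s=sense(); R=Ro.from_euler('xyz',s['tcp_rot'],degrees=True).as_matrix()
    print('dp',np.round(R.T@(np.array(p)-s['tool_pos'])/200,4),'ang',np.round(Ro.from_matrix(R.T@Rt).as_rotvec(degrees=True)/180,4),'pos',np.round(s['tool_pos'],1),'rot',np.round(s['tcp_rot'],1),'t',s['time'],'F',np.round(s['ft_force'],1),'gap',s['finger_gap'])
E
python3 - <<'E'
from h import *
np.set_printoptions(precision=2,suppress=True)
im=snapshot('wrist'); c=cam('wrist'); cv2.imwrite('pics/w1.png',im)
P=np.array([577,208,90]);
print('proj seat',proj('wrist',P+34*A,c),'knob',proj('wrist',P+78*A,c))
for l in['lid_seat','lid_knob','peg_left']:
    print(l,[(k['at'],round(k['conf'],2)) for k in pinpoint('wrist',l)])
go(P+148*A,frame(-A,YR))
E
```

```text
proj seat [249.41 174.28] knob [249.32 188.06]
lid_seat [([255.4, 177.6], 0.94), ([395.9, 24.6], 0.75)]
lid_knob [([254.0, 190.0], 0.69), ([417.5, 40.7], 0.59)]
peg_left [([140.0, 169.2], 0.24)]
dp [-0.01  0.01  0.2 ] ang [-0.  0. -0.] pos [485.2 233.  251.3] rot [-180.    30.1  163.7] t 3.75 F [ 0.1 -0.3  0.3] gap 85.5315918397983
```

View pics/w1.png

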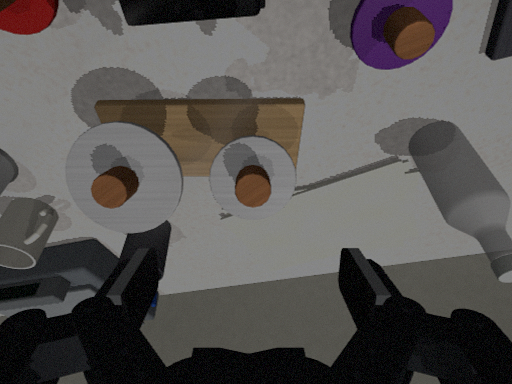

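Viewed: the small lid's disc is centred near (253,178) and its knob top near (253,187). Predictions are off by about 4 px. I'll correct P from these pixels.

Run:
```python
from h import *
from scipy.optimize import least_squares
c=cam('wrist')
obs=[(34,(254.5,177.8)),(78,(253.5,188.5))]
def f(p):return np.concatenate([proj('wrist',np.array([p[0],p[1],90])+h*A,c)-np.array(o) for h,o in obs])
r=least_squares(f,[577,208]);print(r.x,r.fun,'f',c[0])
P=np.array([*r.x,90])
go(P+110*A,frame(-A,YR)); go(P+46*A,frame(-A,YR))
```

```text
[580.5120218  210.81782033] [-0.83422795 -1.72154842  0.72090771  1.56340667] f 313.9817689334633
dp [-0.0196  0.0252  0.3928] ang [-0.0015  0.0003 -0.0026] pos [485.2 233.  251.3] rot [-180.    30.1  163.7] t 3.75 F [ 0.1 -0.3  0.3] gap 85.5315918397983
dp [-0.0193  0.0268  0.7128] ang [-0.0015  0.0003 -0.0026] pos [485.2 233.  251.3] rot [-180.    30.1  163.7] t 3.75 F [ 0.1 -0.3  0.3] gap 85.5315918397983
```

step_arm(
  targets=[
    {"dp": [-0.01, 0.01, 0.1], "angular": [0, 0, 0], "fingers": 0},
    {"dp": [-0.02, 0.02, 0.2], "angular": [0, 0, 0], "fingers": 0},
    {"dp": [-0.02, 0.02, 0.3], "angular": [0, 0, 0], "fingers": 0},
    {"dp": [-0.02, 0.02, 0.39], "angular": [0, 0, 0], "fingers": 0},
    {"dp": [-0.02, 0.02, 0.39], "angular": [0, 0, 0], "fingers": 0},
    {"dp": [-0.02, 0.02, 0.39], "angular": [0, 0, 0], "fingers": 0},
    {"dp": [-0.02, 0.02, 0.39], "angular": [0, 0, 0], "fingers": 0},
    {"dp": [-0.02, 0.02, 0.39], "angular": [0, 0, 0], "fingers": 0},
  ],
)

```text
time: 4.75
tool_pos: [527.3, 224.8, 186.6]
tcp_rot: [179.9, 30.1, 163.6]
ft_force: [0.3, -0.2, -0.2]
finger_gap: 85.3
grip_force: 0.0
```

Run:
```python
from h import *
from scipy.optimize import least_squares
im=snapshot('wrist'); c=cam('wrist'); 
P=np.array([579.5,210,90])
q=[(k,l,pinpoint('wrist',l)) for k,l in((34,'lid_seat'),(78,'lid_knob'))]
for h,l,r in q: print(l,[(k['at'],round(k['conf'],2)) for k in r],proj('wrist',P+h*A,c))
for h,_,r in q:
    p=min((k['at'] for k in r),key=lambda a:np.hypot(*(np.array(a)-proj('wrist',P+h*A,c))))
    cv2.drawMarker(im,tuple(int(x) for x in p),(0,255,0),0,12)
    o,d=ray('wrist',p,c); n=frame(-A,YR); X0=P+h*A; X=o+d*((X0-o)@A)/(d@A); print('off lid x,y (tool)',np.round(n.T@(X-X0),1))
cv2.imwrite('pics/w2.png',im)
go(P+46*A,frame(-A,YR))
```

```text
lid_seat [([249.6, 201.0], 0.78)] [248.44429794 197.5209371 ]
lid_knob [([250.3, 221.9], 0.79), ([479.2, 14.8], 0.63)] [248.11540526 221.80434084]
off lid x,y (tool) [-2.8  0.8  0. ]
off lid x,y (tool) [-0.1  1.3 -0. ]
dp [0.0057 0.0021 0.3221] ang [-0.0015  0.0004 -0.0028] pos [527.2 224.7 186.1] rot [180.   30.1 163.6] t 4.9 F [ 0.5  0.  -1. ] gap 85.1873310238236
```

View pics/w2.png

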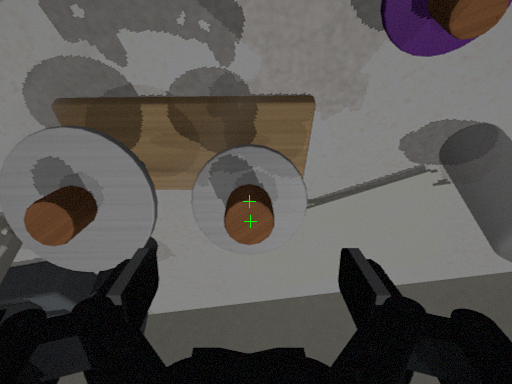

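The knob top is at (250,222) and the disc is centred at about (250,200), both within 2 mm of my model. I'm descending along the axis and then closing.

step_arm(
  newtons=50,
  targets=[
    {"dp": [0, 0.005, 0.08], "angular": [0, 0, 0], "fingers": 0.1},
    {"dp": [0, 0.005, 0.16], "angular": [0, 0, 0], "fingers": 0.1},
    {"dp": [0, 0.005, 0.24], "angular": [0, 0, 0], "fingers": 0.1},
    {"dp": [0, 0.005, 0.29], "angular": [0, 0, 0], "fingers": 0.1},
    {"dp": [0, 0.005, 0.32], "angular": [0, 0, 0], "fingers": 0.1},
    {"dp": [0, 0.005, 0.32], "angular": [0, 0, 0], "fingers": 0.1},
    {"dp": [0, 0.005, 0.32], "angular": [0, 0, 0], "fingers": 0.1},
    {"dp": [0, 0.005, 0.32], "angular": [0, 0, 0], "fingers": 0.1},
  ],
)

```text
time: 5.9
tool_pos: [558.4, 216.7, 131.1]
tcp_rot: [180.0, 30.1, 163.6]
ft_force: [1.2, -0.5, -0.3]
finger_gap: 76.8
grip_force: 0.0
```

step_arm(
  newtons=50,
  targets=[
    {"dp": [0, 0, 0], "angular": [0, 0, 0], "fingers": 0.3},
    {"dp": [0, 0, 0], "angular": [0, 0, 0], "fingers": 0.5},
    {"dp": [0, 0, 0], "angular": [0, 0, 0], "fingers": 0.6},
    {"dp": [0, 0, 0], "angular": [0, 0, 0], "fingers": 0.7},
    {"dp": [0, 0, 0], "angular": [0, 0, 0], "fingers": 0.8},
    {"dp": [0, 0, 0], "angular": [0, 0, 0], "fingers": 1},
    {"dp": [0, 0, 0], "angular": [0, 0, 0], "fingers": 1},
    {"dp": [0, 0, 0], "angular": [0, 0, 0], "fingers": 1},
  ],
)

```text
time: 6.9
tool_pos: [558.2, 216.5, 130.7]
tcp_rot: [180.0, 30.1, 163.6]
ft_force: [-5.4, -0.1, 5.1]
finger_gap: 30.5
grip_force: 49.1
```

step_arm(
  newtons=60,
  targets=[
    {"dp": [0, 0, -0.03], "angular": [0, 0, 0], "fingers": 1},
    {"dp": [0, 0, -0.08], "angular": [0, 0, 0], "fingers": 1},
    {"dp": [0, 0, -0.14], "angular": [0, 0, 0], "fingers": 1},
    {"dp": [0, 0, -0.2], "angular": [0, 0, 0], "fingers": 1},
    {"dp": [0, 0, -0.26], "angular": [0, 0, 0], "fingers": 1},
    {"dp": [0, 0, -0.32], "angular": [0, 0, 0], "fingers": 1},
    {"dp": [0, 0, -0.38], "angular": [0, 0, 0], "fingers": 1},
    {"dp": [0, 0, -0.38], "angular": [0, 0, 0], "fingers": 1},
  ],
)

```text
time: 7.9
tool_pos: [522.0, 227.8, 197.7]
tcp_rot: [179.9, 30.1, 163.6]
ft_force: [0.9, -0.5, -0.9]
finger_gap: 30.4
grip_force: 59.4
```

Run:
```python
from h import *
np.set_printoptions(precision=1,suppress=True)
im=snapshot('wrist'); c=cam('wrist'); 
s=sense(); 
for l in('lid_seat','lid'):
    print(l,[(k['at'],round(k['conf'],2)) for k in pinpoint('wrist',l)])
print('pred lid origin/seat', [proj('wrist',np.array(s['tool_pos'])-(47-h)*A,c) for h in(0,34)])
# canister: rim ellipse from masks in top/scene
for n in('top','scene'):
    I=snapshot(n); 
    if n=='top': cv2.imwrite('pics/t2.png',cv2.resize(I[110:240,270:420],(750,650)) [:600])
    for k in masks_of(n,'canister')[:2]: 
        v,u=np.nonzero(k['pixels']); print(n,k['at'],round(k['conf'],2),u.min(),u.max(),v.min(),v.max())
    for l in('canister_rim','canister','seal'):
        print(n,l,[(np.array(k['at']),round(k['conf'],2)) for k in pinpoint(n,l)] if l!='seal' else '')
cv2.imwrite('pics/w3.png',im)
C=np.array([539,-181,112]); print(proj('top',C),proj('scene',C))
go([539,-181,270],frame(np.array([0,0,-1.]),YR))
```

```text
lid_seat [([250.8, 237.9], 0.9)]
lid [([249.8, 213.6], 0.95)]
pred lid origin/seat [array([248.3, 214.6]), array([247.9, 238.5])]
top [375.1, 160.6] 0.84 356 392 148 178
top canister_rim [(array([334.4, 171.3]), 0.77), (array([226.9, 168.6]), 0.72), (array([380.8, 160. ]), 0.69), (array([159.2, 250.3]), 0.32)]
top canister [(array([367. , 162.8]), 0.93), (array([325.2, 176.1]), 0.8), (array([281.9, 116.5]), 0.67), (array([212.6, 206. ]), 0.63)]
top seal 
scene [179.9, 203.1] 0.66 165 196 184 226
scene [137.0, 209.6] 0.56 119 152 186 228
scene canister_rim [(array([129.2, 195.9]), 0.72), (array([176.6, 192. ]), 0.66)]
scene canister [(array([142.3, 220.4]), 0.75), (array([185. , 216.3]), 0.64)]
scene seal 
[331.5 171.4] [178.6 193.8]
dp [-0.8 -1.9  0. ] ang [-0.   0.2 -0. ] pos [521.7 227.1 196. ] rot [-180.    30.   163.6] t 8.45 F [ 0.1 -1.2 -1.4] gap 30.10884353565693
```

View pics/w3.png

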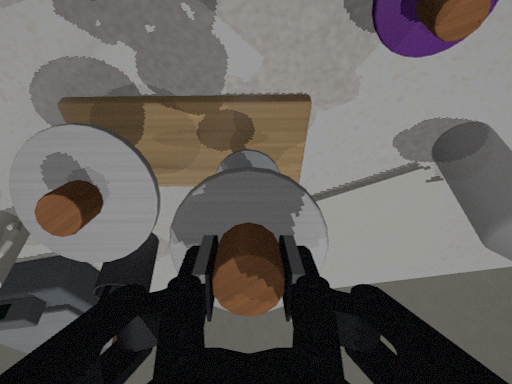

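The lid is held square in the grip and clear of the peg, with its disc centred at about (250,238). I'll lift, bring the tool upright, and carry it over.

step_arm(
  targets=[
    {"dp": [-0.05, 0, -0.1], "angular": [0, 0, 0], "fingers": 1},
    {"dp": [-0.1, 0, -0.2], "angular": [0, 0.02, 0], "fingers": 1},
    {"dp": [-0.15, 0, -0.27], "angular": [0, 0.06, 0], "fingers": 1},
    {"dp": [-0.185, 0, -0.32], "angular": [0, 0.11, 0], "fingers": 1},
    {"dp": [-0.185, 0, -0.32], "angular": [0, 0.15, 0], "fingers": 1},
    {"dp": [-0.185, 0, -0.32], "angular": [0, 0.167, 0], "fingers": 1},
    {"dp": [-0.185, 0, -0.32], "angular": [0, 0.167, 0], "fingers": 1},
    {"dp": [-0.185, 0, -0.32], "angular": [0, 0.167, 0], "fingers": 1},
  ],
)

```text
time: 9.45
tool_pos: [521.6, 227.2, 269.9]
tcp_rot: [-180.0, 0.1, 163.6]
ft_force: [-0.3, -0.2, -1.3]
finger_gap: 30.5
grip_force: 59.6
```

step_arm(
  targets=[
    {"dp": [-0.04, -0.13, 0], "angular": [0, 0, 0], "fingers": 1},
    {"dp": [-0.09, -0.32, 0], "angular": [0, 0, 0], "fingers": 1},
    {"dp": [-0.15, -0.52, 0], "angular": [0, 0, 0], "fingers": 1},
    {"dp": [-0.21, -0.72, 0], "angular": [0, 0, 0], "fingers": 1},
    {"dp": [-0.26, -0.88, 0], "angular": [0, 0, 0], "fingers": 1},
    {"dp": [-0.3, -0.95, 0], "angular": [0, 0, 0], "fingers": 1},
    {"dp": [-0.3, -0.95, 0], "angular": [0, 0, 0], "fingers": 1},
    {"dp": [-0.3, -0.95, 0], "angular": [0, 0, 0], "fingers": 1},
  ],
)

```text
time: 10.45
tool_pos: [525.6, 29.1, 270.1]
tcp_rot: [180.0, -0.0, 163.7]
ft_force: [-0.8, 0.7, -1.6]
finger_gap: 30.5
grip_force: 59.8
```

Run:
```python
from h import *
np.set_printoptions(precision=1,suppress=True)
im=snapshot('wrist'); c=cam('wrist'); cv2.imwrite('pics/w4.png',im)
r=pinpoint('wrist','canister_rim'); print([(k['at'],round(k['conf'],2),atz('wrist',k['at'],112,c)) for k in r])
r=pinpoint('wrist','canister'); print([(k['at'],round(k['conf'],2),atz('wrist',k['at'],0,c)) for k in r])
go([539,-181,270],frame(np.array([0,0,-1.]),YR))
```

```text
[([58.0, 239.7], 0.82, array([ 540.8, -186.2,  112. ]))]
[([101.6, 200.9], 0.71, array([ 537.2, -188.3,    0. ])), ([23.6, 252.5], 0.57, array([ 579.6, -333.3,    0. ]))]
dp [-0.4 -1.   0. ] ang [ 0. -0. -0.] pos [525.6  29.  270. ] rot [180.   -0.  163.7] t 10.6 F [-0.8 -0.1 -2.2] gap 30.432834999285763
```

View pics/w4.png

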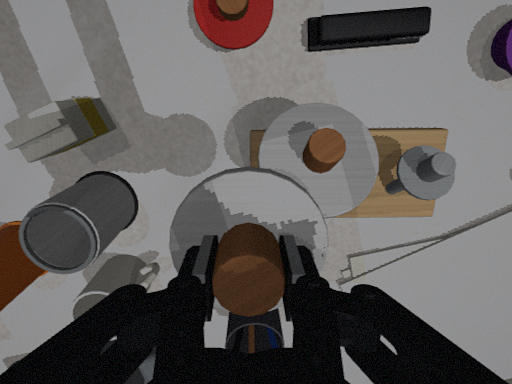

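The canister's mouth is at about (60,237) with the lid held level. I'll move closer for one more look.

step_arm(
  targets=[
    {"dp": [-0.05, -0.12, 0.03], "angular": [0, 0, 0], "fingers": 1},
    {"dp": [-0.12, -0.3, 0.08], "angular": [0, 0, 0], "fingers": 1},
    {"dp": [-0.2, -0.5, 0.12], "angular": [0, 0, 0], "fingers": 1},
    {"dp": [-0.25, -0.62, 0.15], "angular": [0, 0, 0], "fingers": 1},
    {"dp": [-0.27, -0.67, 0.15], "angular": [0, 0, 0], "fingers": 1},
    {"dp": [-0.27, -0.67, 0.15], "angular": [0, 0, 0], "fingers": 1},
    {"dp": [-0.27, -0.67, 0.15], "angular": [0, 0, 0], "fingers": 1},
    {"dp": [-0.27, -0.67, 0.15], "angular": [0, 0, 0], "fingers": 1},
  ],
)

```text
time: 11.6
tool_pos: [539.9, -114.8, 240.5]
tcp_rot: [180.0, 0.0, 163.7]
ft_force: [-0.4, 0.1, -1.2]
finger_gap: 30.0
grip_force: 59.9
```

Run:
```python
from h import *
np.set_printoptions(precision=1,suppress=True)
im=snapshot('wrist'); c=cam('wrist'); s=sense()
r=pinpoint('wrist','canister_rim'); print([(k['at'],round(k['conf'],2),atz('wrist',k['at'],112,c)) for k in r])
r=pinpoint('wrist','lid_seat'); print([(k['at'],round(k['conf'],2),atz('wrist',k['at'],s['tool_pos'][2]-13,c)) for k in r])
C=np.array([540,-185,112])
for R,z,col in((42,112,(0,255,0)),(34.5,118,(0,255,255))):
  for a in np.arange(0,6.28,.15):
    u=proj('wrist',[C[0]+R*np.cos(a),C[1]+R*np.sin(a),z],c); cv2.circle(im,tuple(int(x) for x in u),0,col,-1)
cv2.imwrite('pics/w5.png',cv2.resize(im[100:340,0:320],(800,600),interpolation=cv2.INTER_NEAREST))
go([*C[:2],200],frame(np.array([0,0,-1.]),YR))
```

```text
[([175.9, 201.4], 0.86, array([ 541.1, -184.7,  112. ])), ([53.5, 269.7], 0.65, array([ 574.8, -326.5,  112. ]))]
[([248.6, 238.2], 0.68, array([ 539.6, -114.6,  227.4]))]
dp [-0.1 -0.3  0.2] ang [ 0.  0. -0.] pos [ 539.8 -115.3  240.3] rot [180.    0.  163.7] t 11.75 F [ 0.4 -0.  -1.3] gap 30.331320264202684
```

View pics/w5.png

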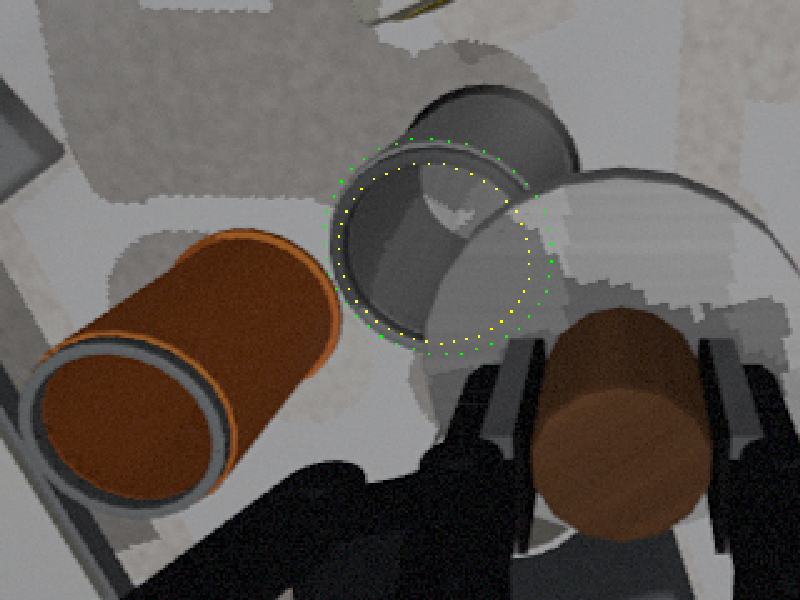

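The overlay rim matches within about 1 px, so the rim centre is about (540.5,-185). I'll move above it and lower to just over the seal.

step_arm(
  targets=[
    {"dp": [-0.05, -0.15, 0], "angular": [0, 0, 0], "fingers": 1},
    {"dp": [-0.09, -0.28, 0.03], "angular": [0, 0, 0], "fingers": 1},
    {"dp": [-0.102, -0.334, 0.1], "angular": [0, 0, 0], "fingers": 1},
    {"dp": [-0.102, -0.334, 0.2], "angular": [0, 0, 0], "fingers": 1},
    {"dp": [-0.102, -0.334, 0.28], "angular": [0, 0, 0], "fingers": 1},
    {"dp": [-0.102, -0.334, 0.32], "angular": [0, 0, 0], "fingers": 1},
    {"dp": [-0.102, -0.334, 0.32], "angular": [0, 0, 0], "fingers": 1},
    {"dp": [-0.102, -0.334, 0.32], "angular": [0, 0, 0], "fingers": 1},
  ],
)

```text
time: 12.75
tool_pos: [540.9, -185.6, 176.9]
tcp_rot: [-180.0, 0.1, 163.6]
ft_force: [0.1, -0.1, -0.8]
finger_gap: 30.8
grip_force: 60.0
```

Run:
```python
from h import *
np.set_printoptions(precision=1,suppress=True)
go([540.5,-185,165],frame(np.array([0,0,-1.]),YR))
n='scene';im=snapshot(n);c=cam(n)
cv2.imwrite('pics/s3.png',cv2.resize(im[120:270,100:300],(800,600)))
```

```text
dp [0.  0.  0.1] ang [-0.  0. -0.] pos [ 540.9 -185.6  176.9] rot [-180.     0.1  163.6] t 12.75 F [ 0.1 -0.1 -0.8] gap 30.813837105471066
```

View pics/s3.png

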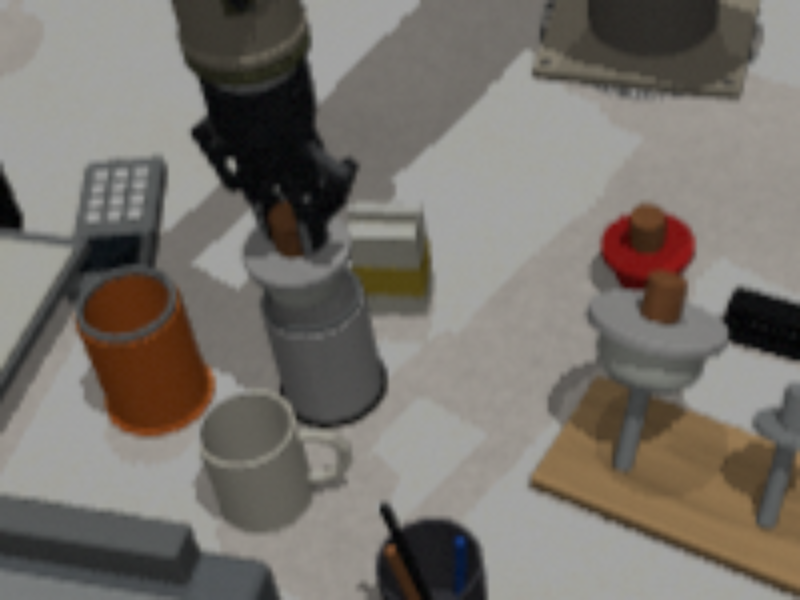

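The lid hangs directly over the canister at about (300,265), with the big lid untouched. I'm lowering gently.

step_arm(
  targets=[
    {"dp": [0, 0, 0.015], "angular": [0, 0, 0], "fingers": 1},
    {"dp": [0, 0, 0.03], "angular": [0, 0, 0], "fingers": 1},
    {"dp": [0, 0, 0.045], "angular": [0, 0, 0], "fingers": 1},
    {"dp": [0, 0, 0.06], "angular": [0, 0, 0], "fingers": 1},
    {"dp": [0, 0, 0.075], "angular": [0, 0, 0], "fingers": 1},
    {"dp": [0, 0, 0.09], "angular": [0, 0, 0], "fingers": 1},
    {"dp": [0, 0, 0.1], "angular": [0, 0, 0], "fingers": 1},
    {"dp": [0, 0, 0.1], "angular": [0, 0, 0], "fingers": 1},
  ],
)

```text
time: 13.8
tool_pos: [540.3, -185.6, 155.9]
tcp_rot: [180.0, -0.0, 163.6]
ft_force: [-0.2, -0.4, -2.5]
finger_gap: 30.2
grip_force: 60.0
```

step_arm(
  targets=[
    {"dp": [0, 0, 0.015], "angular": [0, 0, 0], "fingers": 1},
    {"dp": [0, 0, 0.03], "angular": [0, 0, 0], "fingers": 1},
    {"dp": [0, 0, 0.045], "angular": [0, 0, 0], "fingers": 1},
    {"dp": [0, 0, 0.06], "angular": [0, 0, 0], "fingers": 1},
    {"dp": [0, 0, 0.075], "angular": [0, 0, 0], "fingers": 1},
    {"dp": [0, 0, 0.09], "angular": [0, 0, 0], "fingers": 1},
    {"dp": [0, 0, 0.1], "angular": [0, 0, 0], "fingers": 1},
    {"dp": [0, 0, 0.1], "angular": [0, 0, 0], "fingers": 1},
  ],
)

```text
time: 14.8
tool_pos: [540.3, -185.5, 135.8]
tcp_rot: [180.0, -0.0, 163.6]
ft_force: [-1.3, 1.8, -2.8]
finger_gap: 30.4
grip_force: 59.7
```

step_arm(
  targets=[
    {"dp": [0, 0, 0.005], "angular": [0, 0, 0], "fingers": 1},
    {"dp": [0, 0, 0.01], "angular": [0, 0, 0], "fingers": 1},
    {"dp": [0, 0, 0.015], "angular": [0, 0, 0], "fingers": 1},
    {"dp": [0, 0, 0.02], "angular": [0, 0, 0], "fingers": 1},
    {"dp": [0, 0, 0.025], "angular": [0, 0, 0], "fingers": 1},
    {"dp": [0, 0, 0.03], "angular": [0, 0, 0], "fingers": 1},
    {"dp": [0, 0, 0.03], "angular": [0, 0, 0], "fingers": 1},
    {"dp": [0, 0, 0.03], "angular": [0, 0, 0], "fingers": 1},
  ],
)

```text
time: 15.8
tool_pos: [540.5, -185.6, 131.1]
tcp_rot: [180.0, 0.0, 163.6]
ft_force: [-6.5, 5.7, 8.7]
finger_gap: 30.3
grip_force: 61.1
```

step_arm(
  targets=[
    {"dp": [0.009, 0.004, 0], "angular": [0, 0, 0], "fingers": 1},
    {"dp": [0.009, 0.004, 0], "angular": [0, 0, 0], "fingers": 1},
    {"dp": [0.009, 0.004, 0.005], "angular": [0, 0, 0], "fingers": 1},
    {"dp": [0.009, 0.004, 0.01], "angular": [0, 0, 0], "fingers": 1},
    {"dp": [0.009, 0.004, 0.015], "angular": [0, 0, 0], "fingers": 1},
    {"dp": [0.009, 0.004, 0.02], "angular": [0, 0, 0], "fingers": 1},
    {"dp": [0.009, 0.004, 0.02], "angular": [0, 0, 0], "fingers": 1},
    {"dp": [0.009, 0.004, 0.02], "angular": [0, 0, 0], "fingers": 1},
  ],
)

```text
time: 16.8
tool_pos: [539.9, -185.2, 127.0]
tcp_rot: [-180.0, 0.1, 163.6]
ft_force: [2.4, -0.7, 5.1]
finger_gap: 30.3
grip_force: 60.5
```

step_arm(
  targets=[
    {"dp": [0, 0, 0.004], "angular": [0, 0, 0], "fingers": 1},
    {"dp": [0, 0, 0.008], "angular": [0, 0, 0], "fingers": 1},
    {"dp": [0, 0, 0.012], "angular": [0, 0, 0], "fingers": 1},
    {"dp": [0, 0, 0.016], "angular": [0, 0, 0], "fingers": 1},
    {"dp": [0, 0, 0.018], "angular": [0, 0, 0], "fingers": 1},
    {"dp": [0, 0, 0.018], "angular": [0, 0, 0], "fingers": 1},
    {"dp": [0, 0, 0.018], "angular": [0, 0, 0], "fingers": 1},
    {"dp": [0, 0, 0.018], "angular": [0, 0, 0], "fingers": 1},
  ],
)

```text
time: 17.8
tool_pos: [540.0, -185.2, 125.6]
tcp_rot: [-179.9, 0.2, 163.6]
ft_force: [-7.5, 2.8, 20.8]
finger_gap: 30.6
grip_force: 62.1
```

step_arm(
  targets=[
    {"dp": [0, 0, 0.003], "angular": [0, 0, 0], "fingers": 1},
    {"dp": [0, 0, 0.006], "angular": [0, 0, 0], "fingers": 1},
    {"dp": [0, 0, 0.009], "angular": [0, 0, 0], "fingers": 1},
    {"dp": [0, 0, 0.01], "angular": [0, 0, 0], "fingers": 1},
    {"dp": [0, 0, 0.01], "angular": [0, 0, 0], "fingers": 1},
    {"dp": [0, 0, 0.01], "angular": [0, 0, 0], "fingers": 1},
    {"dp": [0, 0, 0.01], "angular": [0, 0, 0], "fingers": 1},
    {"dp": [0, 0, 0.01], "angular": [0, 0, 0], "fingers": 1},
  ],
)

```text
time: 18.8
tool_pos: [540.0, -185.2, 125.6]
tcp_rot: [-179.9, 0.2, 163.6]
ft_force: [-15.3, 7.2, 35.2]
finger_gap: 30.9
grip_force: 63.4
```

step_arm(
  targets=[
    {"dp": [0, 0, -0.008], "angular": [0, 0, 0], "fingers": 1},
    {"dp": [0, 0, -0.015], "angular": [0, 0, 0], "fingers": 1},
    {"dp": [0, 0, -0.015], "angular": [0, 0, 0], "fingers": 1},
    {"dp": [0, 0, -0.015], "angular": [0, 0, 0], "fingers": 0.6},
    {"dp": [0, 0, -0.015], "angular": [0, 0, 0], "fingers": 0.4},
    {"dp": [0, 0, -0.015], "angular": [0, 0, 0], "fingers": 0.3},
    {"dp": [0, 0, -0.015], "angular": [0, 0, 0], "fingers": 0.3},
    {"dp": [0, 0, -0.015], "angular": [0, 0, 0], "fingers": 0.3},
  ],
)

```text
time: 19.8
tool_pos: [538.9, -184.4, 123.4]
tcp_rot: [180.0, -0.0, 163.6]
ft_force: [-0.2, 0.1, -0.4]
finger_gap: 59.8
grip_force: 0.0
```

step_arm(
  targets=[
    {"dp": [0, 0, -0.05], "angular": [0, 0, 0], "fingers": 0.3},
    {"dp": [0, 0, -0.1], "angular": [0, 0, 0], "fingers": 0.3},
    {"dp": [0, 0, -0.2], "angular": [0, 0, 0], "fingers": 0.3},
    {"dp": [0, 0, -0.3], "angular": [0, 0, 0], "fingers": 0.3},
    {"dp": [0, 0, -0.4], "angular": [0, 0, 0], "fingers": 0.3},
    {"dp": [0, 0, -0.5], "angular": [0, 0, 0], "fingers": 0.3},
    {"dp": [0, 0, -0.5], "angular": [0, 0, 0], "fingers": 0.3},
    {"dp": [0, 0, -0.5], "angular": [0, 0, 0], "fingers": 0.3},
  ],
)

```text
time: 20.8
tool_pos: [538.7, -184.3, 222.9]
tcp_rot: [180.0, -0.0, 163.6]
ft_force: [-1.3, -0.4, -0.1]
finger_gap: 59.8
grip_force: 0.0
```

Run:
```python
from h import *
np.set_printoptions(precision=1,suppress=True)
w=snapshot('wrist'); c=cam('wrist')
for l,z in(('lid_seat',112),('lid_knob',156)):
    r=pinpoint('wrist',l);print(l,[(k['at'],round(k['conf'],2),atz('wrist',k['at'],z,c)) for k in r][:2])
im=snapshot('scene')
a=cv2.resize(im[170:270,120:220],(400,400),interpolation=cv2.INTER_CUBIC);b=cv2.resize(w[80:380,100:400],(400,400))
cv2.imwrite('pics/f.png',np.hstack([a,b]))
p=[(pinpoint('scene',l),l) for l in('lid_seat','lid_knob')]
for r,l in p: print(l,[(k['at'],round(k['conf'],2)) for k in r])
print(proj('scene',[540.5,-185,112]),proj('scene',[540.5,-185,156]))
```

```text
lid_seat [([247.2, 186.9], 0.9, array([ 538.9, -185.2,  112. ]))]
lid_knob [([248.1, 207.4], 0.92, array([ 540.6, -184.9,  156. ]))]
lid_seat [([174.7, 194.0], 0.94), ([260.8, 180.7], 0.75), ([347.9, 221.2], 0.68)]
lid_knob [([258.0, 172.5], 0.84), ([174.9, 182.6], 0.6), ([179.0, 197.0], 0.48)]
[177.3 194. ] [174.9 184.5]
```

View pics/f.png

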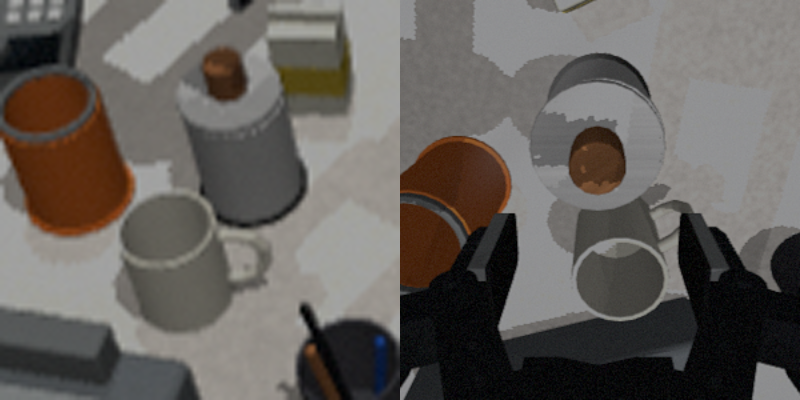

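The lid looks flush and level: knob at (225,70) in the left crop, lid concentric at (598,145) in the right crop. I'll press once more centrally on the knob with the fingers shut, to check the height and make sure it's home.

step_arm(
  targets=[
    {"dp": [-0.007, 0, 0], "angular": [0, 0, 0], "fingers": 1},
    {"dp": [-0.007, 0, 0], "angular": [0, 0, 0], "fingers": 1},
    {"dp": [-0.007, 0, 0], "angular": [0, 0, 0], "fingers": 1},
    {"dp": [-0.007, 0, 0], "angular": [0, 0, 0], "fingers": 1},
    {"dp": [-0.007, 0, 0.1], "angular": [0, 0, 0], "fingers": 1},
    {"dp": [-0.007, 0, 0.2], "angular": [0, 0, 0], "fingers": 1},
    {"dp": [-0.007, 0, 0.28], "angular": [0, 0, 0], "fingers": 1},
    {"dp": [-0.007, 0, 0.31], "angular": [0, 0, 0], "fingers": 1},
  ],
)

```text
time: 22.1
tool_pos: [539.1, -184.3, 159.0]
tcp_rot: [180.0, -0.2, 163.6]
ft_force: [-0.7, 0.2, 0.6]
finger_gap: -0.2
grip_force: 0.0
```

step_arm(
  targets=[
    {"dp": [0, 0, 0.005], "angular": [0, 0, 0], "fingers": 1},
    {"dp": [0, 0, 0.01], "angular": [0, 0, 0], "fingers": 1},
    {"dp": [0, 0, 0.015], "angular": [0, 0, 0], "fingers": 1},
    {"dp": [0, 0, 0.02], "angular": [0, 0, 0], "fingers": 1},
    {"dp": [0, 0, 0.025], "angular": [0, 0, 0], "fingers": 1},
    {"dp": [0, 0, 0.03], "angular": [0, 0, 0], "fingers": 1},
    {"dp": [0, 0, 0.03], "angular": [0, 0, 0], "fingers": 1},
    {"dp": [0, 0, 0.03], "angular": [0, 0, 0], "fingers": 1},
  ],
)

```text
time: 23.1
tool_pos: [540.4, -184.9, 156.1]
tcp_rot: [-180.0, 0.0, 163.6]
ft_force: [-1.8, 1.7, 5.0]
finger_gap: 0.1
grip_force: 2.8
```

Contact is at 156.1, against 156.0 expected when home. One firmer press of about 20 N, then retreat.

step_arm(
  targets=[
    {"dp": [0, 0, 0.003], "angular": [0, 0, 0], "fingers": 1},
    {"dp": [0, 0, 0.006], "angular": [0, 0, 0], "fingers": 1},
    {"dp": [0, 0, 0.009], "angular": [0, 0, 0], "fingers": 1},
    {"dp": [0, 0, 0.01], "angular": [0, 0, 0], "fingers": 1},
    {"dp": [0, 0, 0.01], "angular": [0, 0, 0], "fingers": 1},
    {"dp": [0, 0, 0.01], "angular": [0, 0, 0], "fingers": 1},
    {"dp": [0, 0, 0.01], "angular": [0, 0, 0], "fingers": 1},
    {"dp": [0, 0, 0.01], "angular": [0, 0, 0], "fingers": 1},
  ],
)

```text
time: 24.1
tool_pos: [540.4, -184.9, 156.0]
tcp_rot: [-180.0, 0.1, 163.6]
ft_force: [-9.6, 3.1, 18.7]
finger_gap: 0.2
grip_force: 9.2
```

step_arm(
  targets=[
    {"dp": [0, 0, -0.02], "angular": [0, 0, 0], "fingers": 1},
    {"dp": [0, 0, -0.05], "angular": [0, 0, 0], "fingers": 1},
    {"dp": [0, 0, -0.15], "angular": [0, 0, 0], "fingers": 1},
    {"dp": [0, 0, -0.3], "angular": [0, 0, 0], "fingers": 1},
    {"dp": [0, 0, -0.45], "angular": [0, 0, 0], "fingers": 1},
    {"dp": [0, 0, -0.5], "angular": [0, 0, 0], "fingers": 1},
    {"dp": [0, 0, -0.5], "angular": [0, 0, 0], "fingers": 1},
    {"dp": [0, 0, -0.5], "angular": [0, 0, 0], "fingers": 1},
  ],
)

```text
time: 25.1
tool_pos: [539.7, -184.5, 252.0]
tcp_rot: [180.0, -0.1, 163.6]
ft_force: [0.0, -0.2, -0.0]
finger_gap: 0.0
grip_force: 0.0
```

Run:
```python
from h import *
w=snapshot('wrist'); c=cam('wrist')
for l,z in(('lid_seat',112),('lid_knob',156)):
    r=pinpoint('wrist',l);print(l,[(k['at'],round(k['conf'],2),np.round(atz('wrist',k['at'],z,c),1)) for k in r][:1])
print(sense()['time'],sense()['ft_force'],hand_in())
```

```text
lid_seat []
lid_knob [([249.8, 194.5], 0.75, array([ 542.3, -183.9,  156. ]))]
the job is handed in; nothing more can be done
25.25 [ 2.11620623e-04  1.19911006e-02 -2.67159717e-01] None
```

The small lid is on the canister and pressed home (knob top measured at 156 mm, as expected when flush), the big lid is still on its peg, and the job was handed in at 25 s.

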